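# Cycle the tester's guard and hold the dead-man lever level

### The job

Re-arm the connector tester: its guard flap stands ajar, so pull it down to its stop and push it back up until it is fully shut. Only then press the dead-man lever down to half of its travel, where it lies level, never squeezing it right through towards its bottom stop, and finish while still holding it level against its spring. Leave everything else on the bench where it is.

Things in the scene. Friction and masses are not known exactly. Their poses are not given: they have to be found in the camera images.
- tester: Bench connector tester, a fixed grey steel cabinet 170 mm deep (x), 200 wide (y), 135 high. Origin: underside, middle of its front edge; its x axis points from the front into the cabinet (away from the robot), z up. Stands left or right of the lever station, turned up to about 15 degrees.
- flap (a joint): Angle (rad) of the tester's grey guard flap, hinged along its bottom edge on the cabinet front: 0 = upright and shut, grows as its top is pulled towards the robot and down, stop at 1.05 (about 60 degrees). Starts ajar at 0.08 to 0.25. A stiff hinge (about 0.28 N m of friction, 2 to 4 N at the bar): it stays where it is left. The flap plate is 8 mm thick, 196 wide, and reaches 116 mm from the hinge.
- flap_bar (a point): Middle of the flap's pull bar: a round steel bar, 14 mm in diameter and 176 long, parallel to the hinge, 172 mm from the hinge axis in the plane of the flap. Two 10 mm round posts 75 mm either side of the middle leave it about 50 mm clear of the flap plate's edge; between them both sides of the bar are free. When shut it is 192 mm above the table, 57 mm above the cabinet's roof.
- flap_hinge (a point): Point on the flap's hinge axis, in the middle, 20 mm above the table, 6 mm in front of the cabinet. Axes as tester (the hinge axis is its y); fixed.
- station: Dead-man lever station: fixed grey block 100 x 90 x 50 mm (x, y, z) with two steel cheeks up to 105 mm that carry the lever. Origin: underside, middle of the block; x axis points away from the lever's grip (the lever points to -x), z up.
- lever (a joint): Angle (rad) of the steel dead-man lever, growing as its grip is pressed down: 0 = released, grip end raised 0.3 rad above level; 0.3 = level, half of its travel; 0.6 = bottom stop. A spring drives it back to 0: pressing at the grip takes about 4 N at 0, 8 N when level, 12 N at the bottom.
- lever_grip (a point): Centre of the lever's grip: a black rubber cross bar, 22 mm in diameter and 80 long (along the station's y), on the end of the lever, 140 mm from the pivot. Its centre is 131 mm above the table when released, 90 when level, 49 at the bottom.
- lever_pivot (a point): Middle of the lever's pivot axis (the station's y direction), 90 mm above the table; fixed, axes as station.
- bottle: Bystander: clear bottle, 56 mm in diameter, 150 high; origin under its base. It stands beside the tester.
- spool: Bystander: grey spool, 52 mm in diameter, 44 high; origin under its base. It stands beside the tester.
- plug_a: Bystander: black connector, 30 x 50 x 24 mm; origin under its centre. It lies beside the lever station.
- plug_b: Bystander: black connector, 26 x 40 x 24 mm; origin under its centre. It lies between the robot and the tester and station.
- driver: Bystander: screwdriver 150 mm long, lying beside the lever station; origin within its length.
- tape: Bystander: paper ring 90 mm in diameter, 22 high; origin under its centre. It lies to the right (-y).
- cup: Bystander: steel cup 76 mm in diameter, 85 high; origin under its base. It stands to the left (+y).
Things that resemble listed ones, but are neither listed nor needed, are in the scene too. Leave any red look-alike of the station alone.

How it is judged:
By the outcome, as a careful person would: the job done as asked, in the order asked, and still so for the second after the job is handed in, while the arm keeps its last pose, push and grip.
It also fails if it takes over 48 s, if anything falls off the work surface, if the arm or the gripper's body presses on something with over 40 N, if the wrist force passes 120 N, or if a joint passes its speed limit or range.

### The arm

A 6-joint arm with a two-finger parallel gripper is mounted at the origin on the work surface. World frame = base frame: x ahead of the robot, y to its left, z up, the work surface at z = 0. Lengths are in mm, angles in rad, forces in N, time in s.
With the tool pointing down it reaches from about 400 to 925 mm from the base axis. Payload 12.5 kg.
Tool frame: the origin (TCP) lies at the centre of the arm's flange, where the gripper is bolted on; the fingertips stand 190 mm ahead of it and the grasp point (between the pads) lies 171 mm ahead of it; z points along the fingers, y is the line along which they close (so a half turn about z gives the same grasp; the last joint's range is limited). The gripper opens to 95 mm and grips with 3 to 60 N. Pads are 20 mm wide; open, the fingers measure 119 mm over their backs; the gripper's body (75 mm by 180 mm) begins 59 mm behind the grasp point.
Start: joints at [1.017, 0.491, 1.559, -0, 1.092, -0.106], TCP at [270.592, 563.387, 404.761] pointing down, gripper open.
Joint ranges: [-3.1, 3.1], [-0.84, 2.19], [0.05, 2.79], [-1.13, 4.28], [0.06, 2.93], [-2.69, 2.69]. Speed limits (rad/s): [2.22, 2.22, 2.79, 3.14, 3.14, 3.14].

### API

Orientations are given as [roll, pitch, yaw] about the fixed x, y, z axes, in that order (R = Rz(yaw) Ry(pitch) Rx(roll)).
In Python, from cell import env, read_camera, search_frame, cut_out gives the robot as it stands. The module is installed in compiled form; this text tells all that it offers.
- The arm moves only by the tool move_arm, never from a script. Its argument "commands" is a list of rows, each a list of 3 entries, a list of its own where there are three numbers: the shift along the world's x, y, z normalised to -1 to 1, where 1 is 0.03 m, then the turn about the world's z normalised to -1 to 1, where 1 is 0.08 rad, then the opening, from -1 (shut) to 1 (fully open), so that 0 is half open. A call has 1 to 20 rows; each row shifts and turns the commanded pose from where the row before left it; what a row does not reach is not made up. A row lasts 1/12 s, in which the tool goes at most 41.7 mm and 7.16 degrees, less where a joint would pass 70% of its speed; a pose out of reach is approached as far as the arm can. A call with a number of a shift or a turn outside -1 to 1 is refused whole. A call with a gripper value outside its range is refused whole. The fingers move at their own pace and stop on an object; the grip force is fixed at half the most. Time passes only in rows, so rows that do not move let the fingers close. It gives the time, the measured TCP pose, the force, the opening and the grip force at its end, in the units of the state.
- env.state(): the state, without advancing time (a new reading comes with each control period).
- read_camera(name): name is "scene" or "top" or "wrist"; returns a dict with "image" (384x512x3 uint8, red, green, blue), "fx", "fy", "cx", "cy" (pixels), "rvec" (rotation vector, rad) and "tvec" (3), from world to camera coordinates, as OpenCV has them. Camera axes: x right, y down, z forward; pixel columns grow to the right and rows downward; lengths in mm; the calibration is good to about 2 mm. The wrist camera is an equidistant fisheye: a pixel r from the principal point sees the ray r / f radians off the axis. A picture is of the moment at which its call begins. There is no depth.
- env.job_done(): hands the job in; it is judged then, once.
Trained networks look in a picture, given as the dict that the camera call returned (one of the last four; its "shot" number tells which), for a name from the list of things; names that differ only in an ending like _2 or _b are one class to them, and where a whole thing is asked for, a point or a joint stands for the part that bears it (a point fixed in the world has none). Each returns a list of dicts, best first, with "confidence" (0 to 1); they miss things now and then, are a little off and sometimes report something else, mostly with a low value. They report only what shows in the picture. A call takes as long as a camera call. They do not tell look-alikes from the thing itself.
- search_frame(thing, picture): "at" ([column, row] in pixels, amid what is visible of it).
- cut_out(thing, picture): "region" (384x512 bool, what is visible of it) and "at" ([column, row] in pixels, amid what is visible of it).
The state is a dict: "t": time; "joints": joint angles; "qvel": joint speeds; "tau": joint torques, N m; "eef_pos": TCP position; "tcp_rot": TCP orientation; "ft_force": force on the tool from outside, world axes, zero at the start; "moment": the same for the moment, N m; "opening": opening from 0.0 (shut) to 1.0 (fully open); "grip_force": force on a finger pad.
Only numpy, scipy, OpenCV 4.12 (cv2) and the standard library are available. Lean on these libraries where they do the work, as an engineer would, in place of code of your own. Each camera call takes 0.05 s, during which the arm holds its last target. There are 200 camera calls.

## Working session

There is one attempt and no reset: what is moved stays moved. The work goes in short steps, Python scripts to look and compute and a tool call to move; the robot and the scene stay as the last step left them, time stands still between calls to the robot, and variables do not carry over. Pictures are saved under pics/ and viewed, at most 10 in all, crops included, and the job is handed in when it is done.

Besides the shell and the picture viewer there is one more tool, called after "Request:" as name(argument=value, ...) on one line, values as JSON. move_arm: Moves the arm, as the interface text tells. Its arguments: {"type":"object","properties":{"commands":{"type":"array","items":{"type":"array"}}},"required":["commands"]}

```bash
mkdir -p pics; cat > h.py <<'E'
import numpy as np, cv2
from cell import env, read_camera, search_frame, cut_out
def ray(p,uv):
    R=cv2.Rodrigues(np.array(p["rvec"],float))[0]; C=-R.T@np.array(p["tvec"],float).ravel()
    d=R.T@np.array([(uv[0]-p["cx"])/p["fx"],(uv[1]-p["cy"])/p["fy"],1.]); return C,d
def onz(p,uv,z):
    C,d=ray(p,uv); return C+d*(z-C[2])/d[2]
def proj(p,X):
    K=np.array([[p["fx"],0,p["cx"]],[0,p["fy"],p["cy"]],[0,0,1.]])
    return cv2.projectPoints(np.array(X,float).reshape(-1,3),np.array(p["rvec"],float),np.array(p["tvec"],float),K,None)[0].reshape(-1,2)
def save(n,im,s=1):
    im=cv2.resize(im,None,fx=s,fy=s,interpolation=cv2.INTER_CUBIC); cv2.imwrite("pics/"+n,im[...,::-1])
E
python3 - <<'E'
from h import *
for c in("scene","top"):
    p=read_camera(c); save(c+"1.png",p["image"],1.5)
    print(c,-cv2.Rodrigues(np.array(p["rvec"]))[0].T@np.array(p["tvec"]).ravel())
    for t in["tester","flap","flap_bar","station","lever","lever_grip","plug_b","bottle","cup","spool"]:
        print(t,[(np.round(r["at"]),round(r["confidence"],2),np.round(onz(p,r["at"],50))) for r in search_frame(t,p)[:3]])
print(env.state())
E
```

```text
scene [1043.85847758 -850.41492728 1026.60296213]
tester [(array([258., 252.]), 0.9, array([ 674., -182.,   50.]))]
flap [(array([234., 230.]), 0.8, array([ 546., -138.,   50.])), (array([221., 200.]), 0.53, array([409., -28.,  50.]))]
flap_bar [(array([231., 229.]), 0.57, array([ 533., -140.,   50.]))]
station [(array([289., 181.]), 0.71, array([594., 220.,  50.])), (array([275., 148.]), 0.63, array([429., 404.,  50.]))]
lever [(array([275., 166.]), 0.65, array([496., 282.,  50.])), (array([256., 132.]), 0.47, array([276., 480.,  50.]))]
lever_grip [(array([276., 166.]), 0.54, array([496., 286.,  50.])), (array([258., 131.]), 0.47, array([281., 500.,  50.]))]
plug_b [(array([293., 181.]), 0.63, array([613., 228.,  50.])), (array([220., 200.]), 0.46, array([407., -29.,  50.]))]
bottle [(array([278., 221.]), 0.64, array([664., -17.,  50.]))]
cup [(array([311., 147.]), 0.7, array([574., 505.,  50.]))]
spool [(array([228., 293.]), 0.86, array([ 672., -371.,   50.]))]
top [ 437.0356789   -14.95856183 1160.60842963]
tester [(array([323., 147.]), 0.72, array([ 711., -221.,   50.])), (array
[... 849 characters left out ...]
  50.]))]
{'t': 1.1, 'joints': array([ 1.01739873e+00,  4.90933451e-01,  1.55888880e+00,  1.73348628e-05,
        1.09170139e+00, -1.05599600e-01]), 'qvel': array([ 2.39019342e-04,  5.37948481e-04,  8.04675538e-04, -8.10234275e-04,
       -1.61442606e-03, -5.41020104e-05]), 'tau': array([ 1.78842297e-04, -6.12472916e+01, -2.58425885e+01,  6.92695775e-02,
        4.44970198e-02, -1.99377155e-05]), 'eef_pos': array([270.59715619, 563.39600351, 404.74401536]), 'tcp_rot': array([ 3.14152240e+00, -8.02383826e-06,  2.69378666e+00]), 'ft_force': array([-0.20174466,  0.42589176, -0.57798688]), 'moment': array([ 0.0203572 , -0.01431106, -0.04734727]), 'grip_force': 0.0, 'opening': 1.0002441663143298}
```

View pics/top1.png

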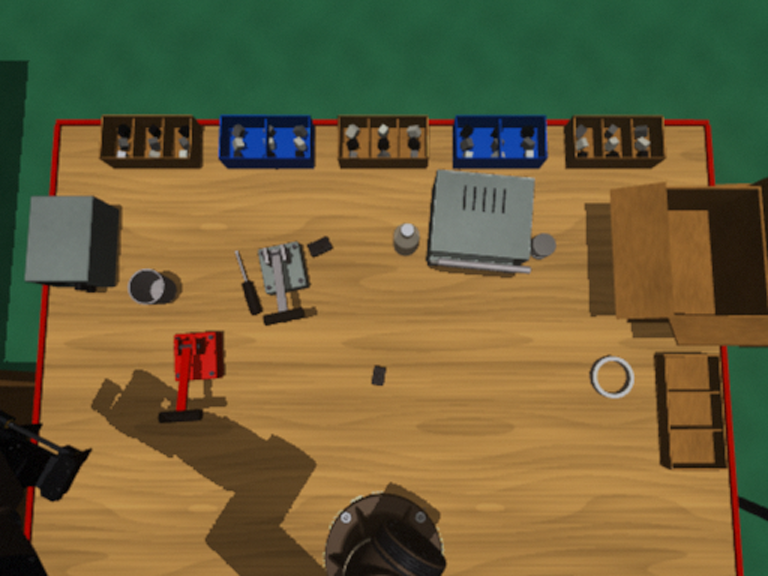

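View pics/scene1.png

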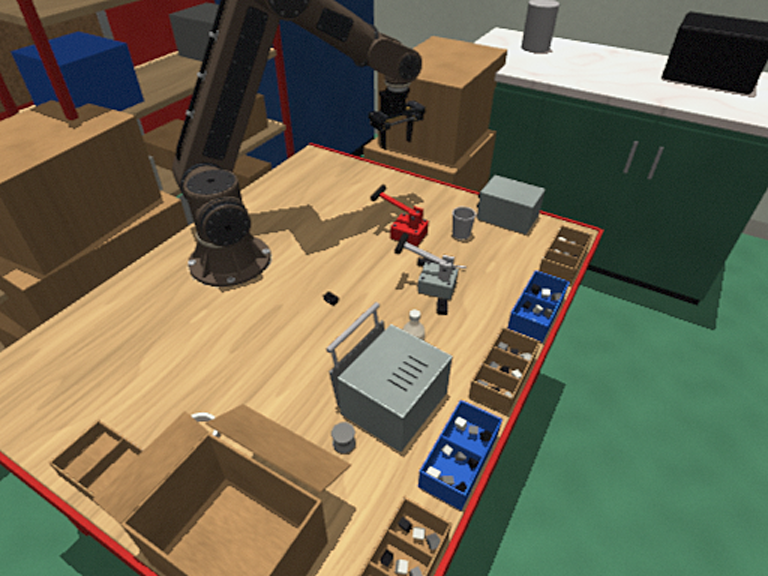

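The top view shows:
- The tester at about (322,147) in native pixels, with its bar running from (287,175) to (353,180).
- The grey station at (190,181), with its grip at (189,210).
- The red look-alike at (131,240), and a plain grey box at (48,160) that could be taken for the tester. I'll leave both alone.

Next is one close crop for the choice and the corners.

```bash
python3 - <<'E'
from h import *
p=read_camera("top"); q=read_camera("scene")
a=p["image"][105:195,275:365]; b=p["image"][150:225,150:225]
c=q["image"][195:300,205:310]; d=q["image"][150:220,250:320]
f=lambda x:cv2.resize(x,(390,290) if 0 else (295,295),interpolation=cv2.INTER_CUBIC)
im=np.vstack([np.hstack([f(a),f(b)]),np.hstack([f(c),f(d)])]); save("crop.png",im)
for n,t,pic in(("T","tester",p),("F","flap_bar",p),("FS","flap_bar",q),("TS","tester",q),("S","station",p),("L","lever",p),("G","lever_grip",p),("GS","lever_grip",q)):
    r=cut_out(t,pic)
    for x in r[:2]:
        m=x["region"].astype(np.uint8); print(n,round(x["confidence"],2),m.sum(),np.round(x["at"]),np.round(cv2.boxPoints(cv2.minAreaRect(cv2.findNonZero(m))),1).tolist())
    if r: np.save(n+".npy",r[0]["region"])
import pickle; pickle.dump((p,q),open("pq.pkl","wb"))
E
```

```text
T 0.91 4359 [321. 147.] [[282.3999938964844, 175.60000610351562], [289.0, 111.30000305175781], [358.3999938964844, 118.30000305175781], [351.79998779296875, 182.6999969482422]]
F 0.53 303 [324. 177.] [[285.79998779296875, 176.10000610351562], [286.20001220703125, 171.0], [353.29998779296875, 176.60000610351562], [352.8999938964844, 181.6999969482422]]
FS 0.56 622 [232. 231.] [[206.0, 248.8000030517578], [244.5, 196.1999969482422], [262.5, 209.39999389648438], [224.0, 262.0]]
TS 0.72 4770 [256. 252.] [[200.89999389648438, 256.0], [244.10000610351562, 196.3000030517578], [310.6000061035156, 244.39999389648438], [267.3999938964844, 304.0]]
S 0.79 1189 [192. 183.] [[171.60000610351562, 162.8000030517578], [202.89999389648438, 160.1999969482422], [207.39999389648438, 213.5], [176.1999969482422, 216.1999969482422]]
S 0.65 1479 [128. 242.] [[104.0999984741211, 281.3999938964844], [117.80000305175781, 214.3000030517578], [155.5, 221.89999389648438], [141.8000030517578, 289.1000061035156]]
L 0.81 498 [185. 204.] [[161.1999969482422, 172.60000610351562], [188.1999969482422, 163.60000610351562]
[... 238 characters left out ...]
5, 181.8000030517578]]
G 0.89 463 [189. 200.] [[163.3000030517578, 170.60000610351562], [189.5, 163.1999969482422], [202.8000030517578, 209.89999389648438], [176.6999969482422, 217.39999389648438]]
G 0.78 407 [123. 264.] [[99.0, 236.8000030517578], [125.69999694824219, 231.6999969482422], [134.5, 277.70001220703125], [107.69999694824219, 282.79998779296875]]
GS 0.56 185 [274. 164.] [[261.20001220703125, 165.1999969482422], [269.20001220703125, 154.39999389648438], [294.0, 172.6999969482422], [286.0, 183.5]]
GS 0.46 93 [254. 130.] [[247.39999389648438, 131.8000030517578], [250.6999969482422, 121.5999984741211], [275.1000061035156, 129.39999389648438], [271.79998779296875, 139.60000610351562]]
```

View pics/crop.png

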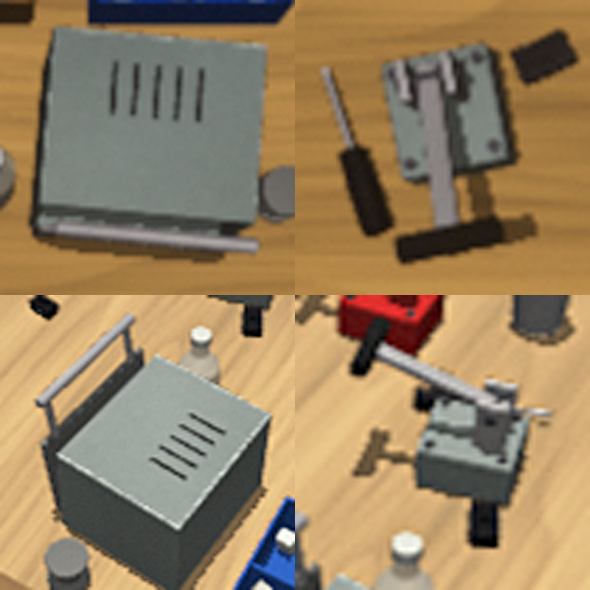

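The crop confirms it. On the tester, the bar and its two posts stand proud of the front. On the grey station, the lever is raised with a black cross-bar grip, and the driver and plug lie beside it. Now I'll fit the poses.

```bash
cat > fit.py <<'E'
from h import *
import pickle
from scipy.optimize import least_squares
p,q=pickle.load(open("pq.pkl","rb"))
A=lambda u,v:(275+u/3.278-.5,105+v/3.278-.5); B=lambda u,v:(150+(u-295)/3.933-.5,150+v/3.933-.5)
C=lambda u,v:(205+u/2.81-.5,195+(v-295)/2.81-.5); D=lambda u,v:(250+(u-295)/4.214-.5,150+(v-295)/4.214-.5)
def W(v,X):
    c,s=np.cos(v[2]),np.sin(v[2]); X=np.array(X,float); return np.c_[v[0]+c*X[:,0]-s*X[:,1],v[1]+s*X[:,0]+c*X[:,1],X[:,2]]
def bar(a,y): return [-6-172*np.sin(a),y,20+172*np.cos(a)]
roof=[[170,100,135],[170,-100,135],[0,-100,135],[0,100,135]]
ot=np.array([A(55,30),A(267,47),A(255,222),A(45,228),A(258,246)]); os_=np.array([C(270,413),C(180,527),C(58,457),C(155,358),C(43,402),C(132,319)])
def rt(v):
    b=[bar(v[3],88),bar(v[3],-88)]
    t=proj(p,W(v,roof[:3]+b))-ot; s=proj(q,W(v,[roof[1+0],]+b))
    s=proj(q,W(v,[roof[0],roof[1],roof[2],roof[3],b[1],b[0]]))-os_
    return np.r_[t.ravel(),s.ravel()]
r=least_squares(rt,[610,-200,0,.15],loss="soft_l1"); print("tester",np.round(r.x,3),np.round(r.fun.reshape(-1,2),1).tolist())
v=r.x
for a in(v[3],0,1.05): print("bar",round(a,2),W(v,[bar(a,0)]).round(1))
g=lambda a,y:[50-140*np.cos(.3-a) if 0 else -140*np.cos(.3-a),y,90+140*np.sin(.3-a)]
# station: unknown pivot offset along x -> fit pivot x,y,yaw
og=np.array([B(400,250),B(502,228)]); osg=np.array([D(360,368),D(384,323)])
def rs(v):
    G=W(v,[g(0,40),g(0,-40)]); return np.r_[(proj(p,G)-og).ravel(),(proj(q,G)-osg)[::1].ravel()]
for _ in[0]:
    r=least_squares(rs,[600,210,.0],loss="soft_l1"); print("pivot",np.round(r.x,3),np.round(r.fun.reshape(-1,2),1).tolist())
for a in(0,.3): print("grip",W(r.x,[g(a,0),g(a,40),g(a,-40)]).round(1).tolist())
print("grip top tri",onz(p,B(451,239),131),onz(q,D(372,345),131))
for t in["plug_b"]: print(onz(p,(252,250),20))
E
python3 fit.py
```

```text
tester [ 6.18920e+02 -1.93121e+02 -9.10000e-02  1.33000e-01] [[-0.8, -1.3], [-0.2, -0.8], [0.2, 0.6], [2.6, -0.3], [-0.4, -0.3], [0.9, -0.3], [-0.4, 0.5], [-0.9, -1.1], [0.2, -2.1], [-1.2, 0.8], [-0.2, -0.9]]
bar 0.13 [[ 590.2 -190.5  190.5]]
bar 0 [[ 612.9 -192.6  192. ]]
bar 1.05 [[ 464.4 -179.   105.6]]
pivot [6.28185e+02 2.29840e+02 2.65000e-01] [[-0.2, 0.7], [0.1, -0.8], [4.4, -10.2], [-5.7, 11.5]]
grip [[499.1, 194.8, 131.4], [488.6, 233.4, 131.4], [509.6, 156.2, 131.4]]
grip [[493.1, 193.2, 90.0], [482.6, 231.8, 90.0], [503.5, 154.6, 90.0]]
grip top tri [499.07028101 194.87073569 131.        ] [498.83617031 200.66065141 131.        ]
[376.19897376  10.91548444  20.        ]
```

Request:
move_arm(commands=[[[0.4,-0.95,0.05],-0.76,-0.1],[[0.4,-0.95,0.05],-0.76,-0.1],[[0.4,-0.95,0.05],-0.76,-0.1],[[0.4,-0.95,0.05],-0.76,-0.1],[[0.4,-0.95,0.05],-0.76,-0.1],[[0.4,-0.95,0.05],-0.76,-0.1],[[0.4,-0.95,0.05],-0.76,-0.1],[[0.4,-0.95,0.05],-0.76,-0.1],[[0.4,-0.95,0.05],-0.76,-0.1],[[0.4,-0.95,0.05],-0.76,-0.1],[[0.4,-0.95,0.05],-0.76,-0.1],[[0.4,-0.95,0.05],-0.76,-0.1],[[0.4,-0.95,0.05],-0.76,-0.1],[[0.4,-0.95,0.05],-0.76,-0.1],[[0.4,-0.95,0.05],-0.76,-0.1],[[0.4,-0.95,0.05],-0.76,-0.1],[[0.4,-0.95,0.05],-0.76,-0.1],[[0.4,-0.95,0.05],-0.76,-0.1],[[0.4,-0.95,0.05],-0.76,-0.1],[[0.4,-0.95,0.05],-0.76,-0.1]])

```text
t: 3.27
eef_pos: [510.9, -8.2, 435.0]
tcp_rot: [3.141, 0.0, 1.475]
ft_force: [0.5, 0.7, 0.7]
opening: 0.449
grip_force: 0.0
```

```bash
sed -i 's/osg=np.array(\[D(360,368),D(384,323)\])/osg=np.array([D(384,323),D(360,368)])/' fit.py; python3 fit.py | tail -5
```

```text
pivot [6.30433e+02 2.23250e+02 2.06000e-01] [[-0.7, -0.2], [-0.1, -0.1], [-0.5, 0.5], [-0.4, 0.6]]
grip [[499.5, 195.9, 131.4], [491.3, 235.0, 131.4], [507.7, 156.7, 131.4]]
grip [[493.4, 194.6, 90.0], [485.2, 233.7, 90.0], [501.6, 155.4, 90.0]]
grip top tri [499.07028101 194.87073569 131.        ] [498.83617031 200.66065141 131.        ]
[376.19897376  10.91548444  20.        ]
```

Request:
move_arm(commands=[[[0.44,-1,-0.2],0,-0.1],[[0.44,-1,-0.2],0,-0.1],[[0.44,-1,-0.2],0,-0.1],[[0.44,-1,-0.2],0,-0.1],[[0.44,-1,-0.2],0,-0.1],[[0.44,-1,-0.2],0,-0.1],[[0,0,0],0,-0.1],[[0,0,0],0,-0.1]])

```text
t: 3.93
eef_pos: [590.0, -188.1, 397.8]
tcp_rot: [-3.14, -0.0, 1.476]
ft_force: [-1.1, -0.0, 0.6]
opening: 0.452
grip_force: 0.0
```

```bash
python3 - <<'E'
from h import *
w=read_camera("wrist"); q=read_camera("scene")
im=np.hstack([cv2.resize(w["image"],(400,300)),cv2.resize(q["image"][130:280,160:360],(400,300))])
save("w1.png",im); print(env.state()["eef_pos"])
E
```

```text
[ 589.59097654 -186.24533385  398.72335742]
```

View pics/w1.png

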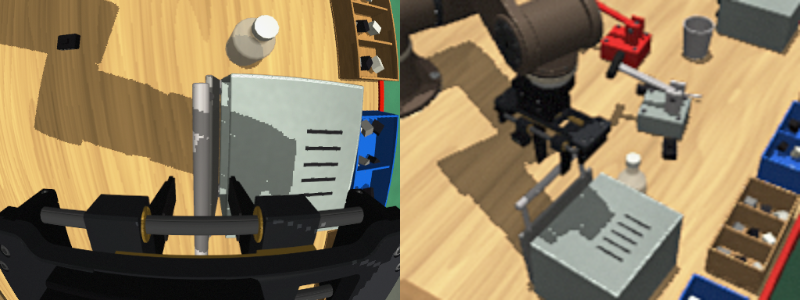

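The bar lies midway between the fingers, so I'll go down, narrow the gap and start pulling.

Request:
move_arm(commands=[[[0,0,-0.62],0,-0.1],[[0,0,-0.62],0,-0.4],[[0,0,0],0,-0.5],[[0,0,0],0,-0.5],[[0,0,0],0,-0.5]])

```text
t: 4.45
eef_pos: [589.9, -186.0, 362.9]
tcp_rot: [3.14, 0.0, 1.479]
ft_force: [0.4, -0.1, 0.2]
opening: 0.267
grip_force: 0.0
```

Request:
move_arm(commands=[[[-0.17,0.01,0],0,-0.5],[[-0.47,0.04,-0.1],0,-0.5],[[-0.47,0.04,-0.1],0,-0.5],[[0,0,0],0,-0.5]])

```text
t: 4.78
eef_pos: [554.8, -183.5, 356.2]
tcp_rot: [-3.141, 0.0, 1.478]
ft_force: [1.5, 1.1, -0.1]
opening: 0.255
grip_force: 0.0
```

Now on along the arc.

Request:
move_arm(commands=[[[-0.4,0.04,-0.16],0,-0.5],[[-0.4,0.04,-0.16],0,-0.5],[[-0.37,0.03,-0.22],0,-0.5],[[-0.37,0.03,-0.22],0,-0.5],[[-0.34,0.03,-0.27],0,-0.5],[[-0.34,0.03,-0.27],0,-0.5],[[-0.29,0.03,-0.32],0,-0.5],[[-0.29,0.03,-0.32],0,-0.5],[[0,0,0],0,-0.5]])

```text
t: 5.53
eef_pos: [472.1, -176.1, 296.9]
tcp_rot: [-3.141, -0.0, 1.477]
ft_force: [0.1, -0.7, -0.2]
opening: 0.25
grip_force: 0.0
```

```bash
python3 - <<'E'
from h import *
w=read_camera("wrist"); q=read_camera("scene")
im=np.hstack([cv2.resize(w["image"],(400,300)),cv2.resize(q["image"][130:280,160:360],(400,300))])
save("w2.png",im); s=env.state(); print(s["eef_pos"],s["ft_force"],s["moment"])
E
```

```text
[ 473.01287793 -176.32219032  298.0154734 ] [-0.11047822 -0.11386211  0.30314724] [-0.08768265  0.04729214  0.01158756]
```

View pics/w2.png

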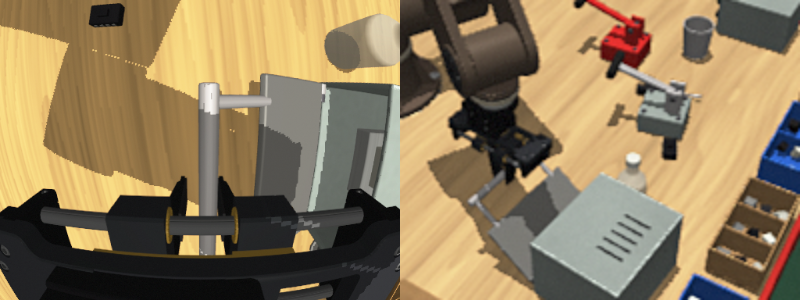

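The flap follows and is about 0.9 rad down. I'll continue to the stop.

Request:
move_arm(commands=[[[-0.24,0.02,-0.36],0,-0.5],[[-0.24,0.02,-0.36],0,-0.5],[[-0.1,0.01,-0.1],0,-0.5],[[0,0,0],0,-0.5]])

```text
t: 5.97
eef_pos: [457.8, -175.5, 274.4]
tcp_rot: [3.131, 0.003, 1.477]
ft_force: [16.3, -0.4, -4.7]
opening: 0.251
grip_force: 8.4
```

Request:
move_arm(commands=[[[-0.1,0.01,-0.05],0,-0.5],[[-0.1,0.01,0],0,-0.5],[[0,0,0],0,-0.5]])

```text
t: 6.22
eef_pos: [455.2, -175.1, 274.2]
tcp_rot: [3.119, 0.006, 1.476]
ft_force: [47.2, 10.9, -6.8]
opening: 0.252
grip_force: 22.3
```

Request:
move_arm(commands=[[[0.2,-0.02,0],0,-0.5],[[0.1,-0.01,0],0,-0.5],[[0,0,0],0,-0.5]])

```text
t: 6.47
eef_pos: [459.3, -175.1, 272.1]
tcp_rot: [3.139, 0.001, 1.478]
ft_force: [8.4, 1.2, 4.0]
opening: 0.25
grip_force: 3.8
```

```bash
python3 - <<'E'
from h import *
w=read_camera("wrist"); q=read_camera("scene"); p=read_camera("top")
im=np.hstack([cv2.resize(p["image"][110:230,275:375],(400,480),interpolation=cv2.INTER_CUBIC),cv2.resize(q["image"][200:305,190:275],(388,480),interpolation=cv2.INTER_CUBIC)])
def bar(a,y): 
    v=[618.9,-193.1,-.091]; X=[-6-172*np.sin(a),y,20+172*np.cos(a)]; c,s=np.cos(v[2]),np.sin(v[2]); return [v[0]+c*X[0]-s*X[1],v[1]+s*X[0]+c*X[1],X[2]]
for a in(.95,1.0,1.05):
  for y in(88,-88):
    u=proj(p,bar(a,y))[0]; u2=proj(q,bar(a,y))[0]
    print(a,y,u.round(1),((u+.5-[275,110])*4).round(),((u2+.5-[190,200])*[4.565,4.571]+[400,0]).round())
save("w3.png",im); s=env.state(); print(s["eef_pos"],s["ft_force"],s["t"])
E
```

```text
0.95 88 [285.7 216.1] [ 45. 426.] [567.  16.]
0.95 -88 [344.3 221.3] [279. 447.] [419. 148.]
1.0 88 [285.4 217.8] [ 44. 433.] [563.  20.]
1.0 -88 [343.6 223. ] [276. 454.] [416. 151.]
1.05 88 [285.1 219.4] [ 42. 439.] [559.  24.]
1.05 -88 [342.9 224.5] [274. 460.] [413. 155.]
[ 459.10615827 -175.07594737  272.08973885] [9.14673734 2.09922633 1.81181295] 6.6167
```

View pics/w3.png

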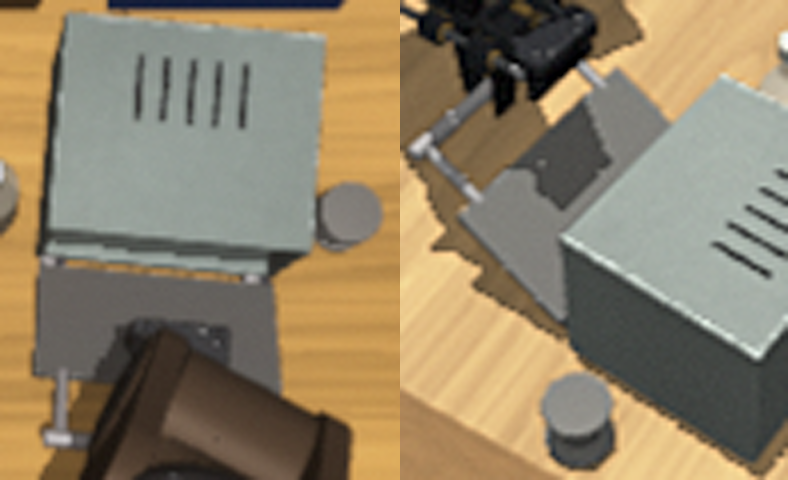

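Top crop: the bar's left end is at (45,437), which matches 1.05 rad, so the flap is at its stop. Now I'll push it back up.

Request:
move_arm(commands=[[[0.33,-0.03,0],0,-0.5],[[0.24,-0.02,0.36],0,-0.5],[[0.24,-0.02,0.36],0,-0.5],[[0.29,-0.03,0.32],0,-0.5],[[0.29,-0.03,0.32],0,-0.5],[[0.34,-0.03,0.27],0,-0.5],[[0.34,-0.03,0.27],0,-0.5],[[0.37,-0.03,0.22],0,-0.5],[[0.37,-0.03,0.22],0,-0.5],[[0.4,-0.04,0.16],0,-0.5],[[0.4,-0.04,0.16],0,-0.5],[[0.46,-0.04,0.1],0,-0.5],[[0.46,-0.04,0.1],0,-0.5],[[0,0,0],0,-0.5]])

```text
t: 7.78
eef_pos: [595.6, -187.4, 357.5]
tcp_rot: [3.141, 0.0, 1.478]
ft_force: [-0.3, -0.4, 0.3]
opening: 0.253
grip_force: 0.0
```

Request:
move_arm(commands=[[[0.25,-0.02,0.02],0,-0.5],[[0.25,-0.02,0.02],0,-0.5],[[0.15,-0.01,0],0,-0.5],[[0,0,0],0,-0.5]])

```text
t: 8.12
eef_pos: [614.1, -188.8, 358.1]
tcp_rot: [3.141, 0.0, 1.478]
ft_force: [0.4, 0.9, -0.1]
opening: 0.253
grip_force: 0.0
```

Request:
move_arm(commands=[[[0.1,-0.01,0],0,-0.5],[[0.1,-0.01,0],0,-0.5],[[0,0,0],0,-0.5]])

```text
t: 8.37
eef_pos: [619.1, -189.3, 358.1]
tcp_rot: [-3.138, -0.0, 1.478]
ft_force: [-7.1, 1.1, 3.4]
opening: 0.253
grip_force: 3.7
```

Request:
move_arm(commands=[[[0.06,0,0],0,-0.5],[[0,0,0],0,-0.5]])

```text
t: 8.53
eef_pos: [619.9, -189.3, 358.0]
tcp_rot: [-3.135, -0.001, 1.478]
ft_force: [-17.0, -0.3, 6.0]
opening: 0.255
grip_force: 8.2
```

Request:
move_arm(commands=[[[0.05,0,0],0,-0.5],[[0,0,0],0,-0.5],[[-0.17,0.02,0],0,-0.5],[[-0.1,0.01,0],0,-0.3],[[0,0,0],0,-0.1],[[0,0,0],0,-0.1]])

```text
t: 9.03
eef_pos: [614.9, -188.4, 358.4]
tcp_rot: [3.141, 0.0, 1.478]
ft_force: [-0.3, -0.2, 0.7]
opening: 0.402
grip_force: 0.0
```

```bash
python3 - <<'E'
from h import *
q=read_camera("scene"); w=read_camera("wrist")
im=np.hstack([cv2.resize(q["image"][180:285,195:300],(480,480),interpolation=cv2.INTER_CUBIC),cv2.resize(w["image"][80:300,150:350],(320,480))])
def W(X): 
    v=[618.9,-193.1,-.091]; c,s=np.cos(v[2]),np.sin(v[2]); return [v[0]+c*X[0]-s*X[1],v[1]+s*X[0]+c*X[1],X[2]]
for a in(0,.05,.1):
  for y in(88,-88):
    u=proj(q,W([-6-172*np.sin(a),y,20+172*np.cos(a)]))[0]; print(a,y,((u+.5-[195,180])*4.571).round())
save("w4.png",im); s=env.state(); print(s["eef_pos"],s["ft_force"],s["opening"],s["t"])
E
```

```text
0 88 [284. 114.]
0 -88 [136. 260.]
0.05 88 [275. 110.]
0.05 -88 [126. 254.]
0.1 88 [266. 106.]
0.1 -88 [116. 249.]
[ 614.95965017 -188.39954435  358.27088861] [ 0.05970569  0.38130348 -0.08283236] 0.43894536126436934 9.1333
```

View pics/w4.png

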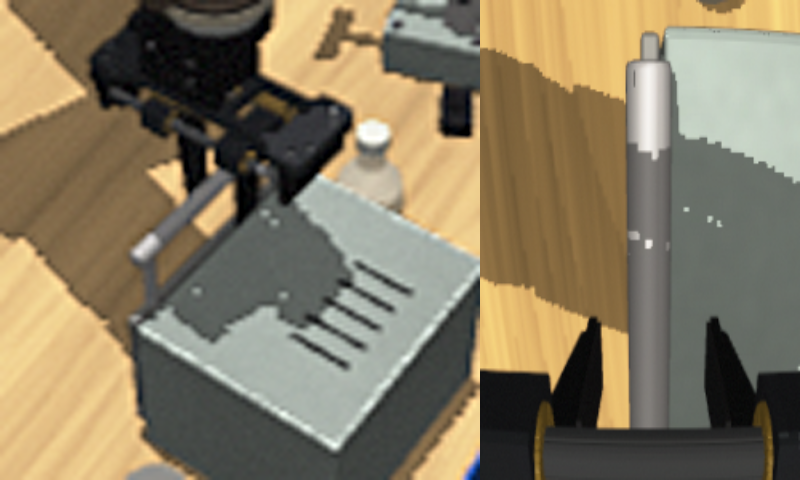

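The bar is upright at its shut position, with its near end at about (142,250) in the crop against a predicted (141,256) after the fit residual. The fingers are clear of it. I'll lift, then go over the lever grip with the fingers closed.

Request:
move_arm(commands=[[[0,0,0.5],0,-0.1],[[0,0,0.8],0,-0.1],[[0,0,0.8],0,-0.1],[[-0.28,0.91,0],0.27,-1],[[-0.28,0.91,0],0.27,-1],[[-0.28,0.91,0],0.27,-1],[[-0.28,0.91,0],0.27,-1],[[-0.28,0.91,0],0.27,-1],[[-0.28,0.91,0],0.27,-1],[[-0.28,0.91,0],0.27,-1],[[-0.28,0.91,0],0.27,-1],[[-0.28,0.91,0],0.27,-1],[[-0.28,0.91,0],0.27,-1],[[-0.28,0.91,0],0.27,-1],[[-0.28,0.91,0],0.27,-1],[[-0.28,0.91,-0.5],0.27,-1],[[-0.28,0.91,-0.5],0.27,-1],[[0,0,-0.5],0,-1],[[0,0,0],0,-1]])

```text
t: 10.72
eef_pos: [496.5, 195.1, 374.1]
tcp_rot: [-3.138, 0.0, 1.783]
ft_force: [-0.1, -0.7, -0.2]
opening: 0.0
grip_force: 0.0
```

```bash
python3 - <<'E'
from h import *
q=read_camera("scene"); w=read_camera("wrist")
im=np.hstack([cv2.resize(q["image"][125:205,235:315],(480,480),interpolation=cv2.INTER_CUBIC),cv2.resize(w["image"][80:300,150:350],(320,480))])
save("w5.png",im); s=env.state(); print(s["eef_pos"],s["tcp_rot"],s["ft_force"],s["opening"],s["t"])
t=s["eef_pos"]-[0,0,190]; u=proj(q,[t,[499.5,195.9,131.4]]); print(((u+.5-[235,125])*6).round())
E
```

```text
[497.40584866 193.83154812 376.36966475] [-3.14123246e+00  8.76308850e-05  1.78040412e+00] [-0.12421563 -0.21777675  0.01470479] 0.00500499800335097 10.8167
[[196. 161.]
 [197. 225.]]
```

View pics/w5.png

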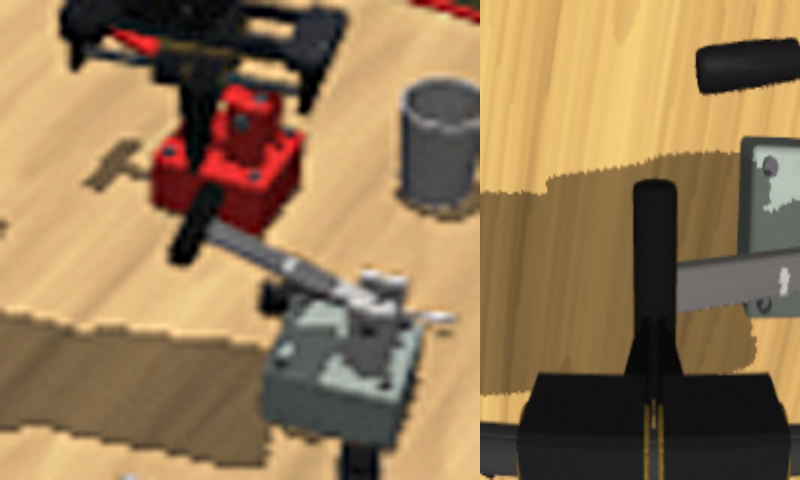

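The closed fingertips are right above the grip: the tip is at (196,161) in the crop and the grip at (197,225). I'll descend gently and watch for contact.

Request:
move_arm(commands=[[[0.03,0.03,-0.5],0,-1],[[0,0,-0.5],0,-1],[[0,0,-0.3],0,-1],[[0,0,-0.2],0,-1],[[0,0,0],0,-1]])

```text
t: 11.23
eef_pos: [498.4, 194.2, 331.1]
tcp_rot: [-3.141, 0.0, 1.779]
ft_force: [0.3, -2.7, 4.3]
opening: 0.007
grip_force: 1.9
```

Request:
move_arm(commands=[[[-0.02,0,-0.2],0,-1],[[-0.02,0,-0.2],0,-1],[[-0.02,0,-0.2],0,-1],[[0,0,0],0,-1]])

```text
t: 11.57
eef_pos: [496.1, 194.4, 313.5]
tcp_rot: [-3.141, 0.0, 1.78]
ft_force: [-4.3, -2.0, 6.3]
opening: 0.002
grip_force: 3.1
```

Request:
move_arm(commands=[[[-0.04,0,-0.2],0,-1],[[-0.03,0,-0.2],0,-1],[[-0.02,0,-0.2],0,-1],[[0,0,-0.1],0,-1],[[0,0,0],0,-1],[[0,0,0],0,-1]])

```text
t: 12.07
eef_pos: [493.5, 194.4, 293.2]
tcp_rot: [-3.141, 0.0, 1.78]
ft_force: [-4.0, -3.5, 8.0]
opening: 0.005
grip_force: 3.7
```

```bash
python3 - <<'E'
from h import *
q=read_camera("scene"); p=read_camera("top")
s=env.state(); print(s["eef_pos"],s["tcp_rot"],s["ft_force"],s["t"])
x0,y0=250,145
im=cv2.resize(q["image"][y0:y0+60,x0:x0+75],None,fx=10,fy=10,interpolation=cv2.INTER_CUBIC)
c,sn=np.cos(.206),np.sin(.206)
for a,col in((.2,(255,0,0)),(.3,(0,255,0)),(.4,(0,0,255))):
  for y in(-40,40):
    X=-140*np.cos(.3-a); P=[630.4+c*X-sn*y,223.3+sn*X+c*y,90+140*np.sin(.3-a)]
    u=proj(q,P)[0]; u=((u+.5-[x0,y0])*10).round(); print(a,y,u); cv2.circle(im,tuple(int(k) for k in u),4,col,-1)
save("w6.png",im)
E
```

```text
[493.43453176 194.36126287 293.34701598] [-3.14131652e+00  3.84900409e-04  1.78014743e+00] [-4.58591704 -3.66195137  8.28921851] 12.1667
0.2 -40 [136. 278.]
0.2 40 [191. 169.]
0.3 -40 [134. 304.]
0.3 40 [189. 194.]
0.4 -40 [135. 329.]
0.4 40 [189. 220.]
```

View pics/w6.png

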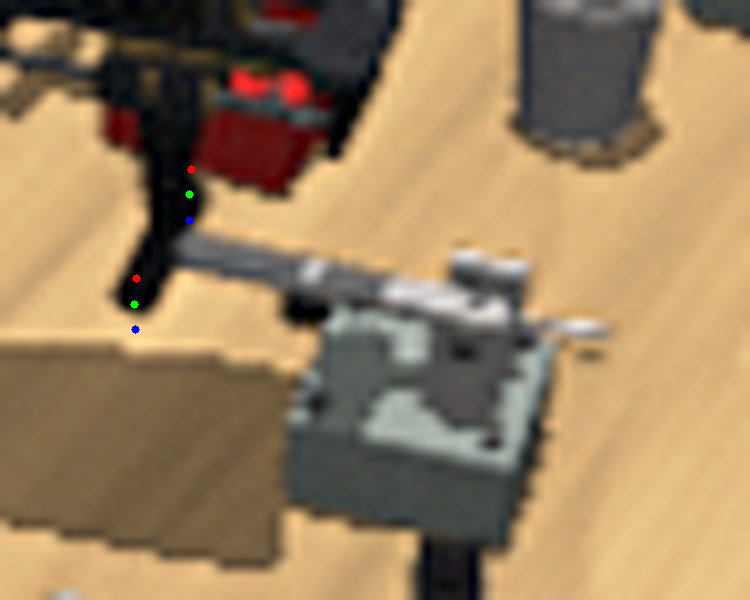

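The grip's near end is at about (134,293), a hair above the level mark at (134,304). By tip height it is about 2 mm high, so I'll lower it by that much.

Request:
move_arm(commands=[[[0,0,-0.08],0,-1],[[0,0,0],0,-1],[[0,0,0],0,-1],[[0,0,0],0,-1]])

```text
t: 12.5
eef_pos: [493.5, 194.5, 291.0]
tcp_rot: [3.141, 0.0, 1.78]
ft_force: [-4.6, -3.0, 8.0]
opening: 0.005
grip_force: 3.7
```

```bash
python3 - <<'E'
from h import *
import pickle
q=read_camera("scene"); p=read_camera("top"); s=env.state(); print(s["eef_pos"],s["ft_force"],s["t"])
p0,q0=pickle.load(open("pq.pkl","rb"))
# dark grip end shift vs. released: same-method comparison of grip's near end, +-0.3 rad range
c,sn=np.cos(.206),np.sin(.206)
def P(a,y): X=-140*np.cos(.3-a); return [630.4+c*X-sn*y,223.3+sn*X+c*y,90+140*np.sin(.3-a)]
u0=proj(q,P(0,-36))[0]; x,y=np.round(u0).astype(int)
T=cv2.cvtColor(q0["image"],cv2.COLOR_RGB2GRAY)[y-3:y+7,x-7:x+5]
G=cv2.cvtColor(q["image"],cv2.COLOR_RGB2GRAY)
f=lambda i:cv2.resize(i,None,fx=8,fy=8,interpolation=cv2.INTER_CUBIC)
R=cv2.matchTemplate(f(G[y-6:y+24,x-16:x+14]),f(T),cv2.TM_CCOEFF_NORMED)
_,m,_,l=cv2.minMaxLoc(R); print("match",m,"shift",(l[0]/8-9,l[1]/8-3))
for a in(.25,.27,.3,.33): print(a,proj(q,P(a,-36))[0]-u0)
b=search_frame("bottle",p)[:1]; print([np.round(k["at"]) for k in b])
E
```

```text
[493.49002925 194.4595785  291.07627934] [-4.00287186 -2.96683072  8.20993261] 12.6
match 0.9040494561195374 shift (-1.5, 6.5)
0.25 [-1.57823228  6.12344603]
0.27 [-1.61825966  6.63137912]
0.3 [-1.6545508   7.39641706]
0.33 [-1.66246237  8.16463017]
[array([273., 154.])]
```

```bash
python3 - <<'E'
from h import *
s=env.state(); print(s["eef_pos"],s["ft_force"],s["t"]); print(env.job_done())
E
```

```text
[493.48490041 194.4274144  291.06407916] [-5.10705901 -2.55397696  7.15999473] 12.65
the job is handed in; nothing more can be done
None
```

I pulled the flap down to its stop (finger force peaked at 47 N there) and pushed it back up until shut. The arm now holds the lever level at about 0.3 rad, judged by fingertip height and spring force; the camera match read slightly less, about 0.27. I handed the job in at 12.65 s; no result came back.

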